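# Hold the cart's gate hinge leaf in line for its pin

### The job

Lift the loose hinge leaf (the steel plate with a knuckle along its top edge) out of the wooden rack and slide its plate down into the slot of the hinge block, until its knuckle sits between the block's two fixed knuckles with all three holes in one straight line, ready for a pin. The slot is deeper than that and nothing will carry the leaf at this height, so finish while still gripping it, holding it there steady and in line. Leave everything else on the cart where it is.

Things in the scene. Friction and masses are not known exactly. Their poses are not given: they have to be found in the camera images.
- leaf: Loose hinge leaf, steel, 0.32 kg, same after a half turn about z. Upright plate 8 thick (x), 56 wide (y), 62 mm high; on its top edge one knuckle: tube along y, 24 mm diameter, 60 long, 13 mm through hole, axis 72 mm above the origin, top 84. Origin: centre of the plate's lower edge. Stands upright in a rack slot, axes parallel to the rack's. Grip the knuckle from above, closing along x.
- leaf_bore (a point): Middle of the hole through the loose leaf's knuckle, 72 mm above the leaf's origin; y runs along the hole.
- jamb: Hinge block, fixed, place and yaw vary; grey, 44 (x) by 135 (y) by 54 mm high, origin centre of underside. Slot centred in its top: 11 wide (x), 65 long (y), 46 deep (floor 8 mm up), mouth chamfered 3 mm. Past each slot end a 10 mm thick post carries a fixed knuckle: tube along y, 24 mm diameter, 35 long, 13 mm hole, axis 94 mm up, top 106. Gap between posts and between knuckles 65 mm.
- jamb_bore (a point): Point midway between the two fixed knuckles on their common axis, 94 mm above the deck; y runs along the holes. The middle of the loose leaf's hole belongs here; the leaf's lower edge is then 22 mm above the deck, 14 mm above the slot's floor.
- rack: Wooden rack, fixed; place and yaw vary, left or right of the hinge block. 60 mm (x) by 210 mm (y), 40 mm high, origin at the centre of its underside. Two slots 10 mm wide, 63 mm long (y), 30 mm deep (floor 10 mm above the deck), end to end, centres at y = -50 and +50 mm: one holds the hinge leaf, the other the plain plate.
- spare: Bystander: plain steel plate without knuckle, 8 mm by 56 mm by 70 mm high, standing in the rack's other slot; origin at the centre of its lower edge.
- mug: Bystander: white ceramic mug, 76 mm in diameter, 88 mm high, origin at the centre of its foot.
- weight: Bystander: brass parcel weight, 56 mm in diameter, 75 mm high with its knob, origin at the centre of its underside.
- whistle: Bystander: red plastic whistle, lying on its side, about 57 mm long and 18 mm high, origin under its middle.
- pin: Bystander: the hinge pin, 9 mm in diameter, 150 mm long along its y, with a crossbar head, lying on the deck; origin under the middle of its shank.
- clip: Bystander: steel bulldog clip lying on the deck, 50 mm wide, about 15 mm high; origin under its middle.
- tape: Bystander: cardboard tape core, 90 mm in diameter, 48 mm high; origin at the centre of its underside.

How it is judged:
By the outcome, as a careful person would: the job done as asked, in the order asked, and still so for the second after the job is handed in, while the arm keeps its last pose, push and grip.
It also fails if it takes over 42 s, if anything falls off the work surface, if the arm or the gripper's body presses on something with over 40 N, if the wrist force passes 120 N, or if a joint passes its speed limit or range.

### The arm

A 6-joint arm with a two-finger parallel gripper is mounted at the origin on the work surface. World frame = base frame: x ahead of the robot, y to its left, z up, the work surface at z = 0. Lengths are in m, angles in rad, forces in N, time in s.
With the tool pointing down it reaches from about 0.25 to 0.725 m from the base axis. Payload 4 kg.
Tool frame: the origin (TCP) lies midway between the tips of the shut fingers; the grasp point (between the pads) lies bot.pinch_z behind it (bot.pinch_z is the distance from the TCP to the grasp point, in m); z points along the fingers, y is the line along which they close (so a half turn about z gives the same grasp; the last joint's range is limited). The gripper opens to 85 mm and grips with 20 to 120 N. Pads are 22 mm wide; open, the fingers measure 114 mm over their backs; the gripper's body (76 mm by 85 mm) begins 54 mm behind the grasp point. The pads swing forward as they close: fully open they stand 13 mm farther back than shut.
Start: joints at [1.172, 0.241, 0.005, 1.335, 0, 1.571], TCP at [0.194, 0.461, 0.231] pointing down, gripper open.
Joint ranges: [-2.72, 2.72], [-1.05, 1.87], [-1.09, 1.28], [-1.99, 2.15], [-1.42, 1.44], [-3.14, 3.14]. Speed limits (rad/s): [2.79, 2.79, 3.14, 3.14, 3.14, 3.14].

### API

Orientations are given as a unit quaternion [x, y, z, w].
In Python, from workcell import bot, cam, job gives the robot as it stands (bot), with the cameras (cam) and the job (job).
- The arm moves only by the tool run_rows, called after "Request:" by a JSON object that holds its "name" and its "arguments", one argument or row to a line. Schema: {"type":"object","properties":{"deltas":{"type":"object","properties":{"rows":{"type":"array","items":{"type":"array","items":{"type":"number"},"minItems":7,"maxItems":7},"minItems":1,"maxItems":10}},"additionalProperties":false,"required":["rows"]},"only":{"type":"string"},"quiet":{"type":"boolean"},"lines":{"type":"string"}},"required":["deltas"],"additionalProperties":false}. deltas is an object whose key "rows" holds a list of rows, 1 to 10 of them, each of 7 numbers: a rotation vector rx, ry, rz in rad, then dx, dy, dz in m, then the finger opening in m; each row is the pose to reach, as a shift and turn from the pose commanded when the call began, along the tool's axes at that moment; what a row does not reach only later rows make up. A row lasts 1/8 s, in which the tool goes at most 0.0625 m and 0.188 rad, less where a joint would pass 70% of its speed; a pose out of reach is approached as far as the arm can. The fingers move at their own pace and stop on an object; the grip force is fixed at half the most. Time passes only in rows, so rows that do not move let the fingers close. The tool returns the time, the measured TCP pose, the force, the opening and the grip force at its end. only (a regular expression) keeps the lines of the reply that match it, lines (a string "A,B") keeps lines A to B, and quiet returns only ok. Input that does not fit is refused with a message, and nothing moves.
- bot.get_obs(): the state, without advancing time (a new reading comes with each control period).
- cam.camera(name): name is "scene" or "top" or "wrist"; returns the picture (480x640x3 uint8, red, green, blue); there is no depth.
- cam.calibration(name): a dict with "mtx" (3x3 intrinsics, pixels), "R" (3x3) and "t" (3): a world point X has camera coordinates R X + t. Camera axes: x right, y down, z forward; pixel columns grow to the right and rows downward; lengths in m; the calibration is good to about 2 mm. The wrist camera is an equidistant fisheye: a pixel r from the principal point sees the ray r / f radians off the axis. A picture is of the moment at which its call begins: read the wrist's pose just before it. calibration takes no time and is no camera call; for the wrist camera it gives the pose at the moment of the call.
- job.job_done(): hands the job in; it is judged then, once.
The state is a dict: "clock": time; "joint_pos": joint angles; "joint_vel": joint speeds; "tau": joint torques, N m; "eef_pos": TCP position; "tool_rot": TCP orientation; "ft_force": force on the tool from outside, world axes, zero at the start; "ft_torque": the same for the moment, N m; "grip_width": finger opening in m; "grasp_force": force on a finger pad.
Only numpy, scipy, OpenCV 4.12 (cv2) and the standard library are available. Lean on these libraries where they do the work, as an engineer would, in place of code of your own. Each camera call takes 0.05 s, during which the arm holds its last target. There are 200 camera calls.

## Working session

There is one attempt and no reset: what is moved stays moved. The work goes in short steps, Python scripts to look and compute and a tool call to move; the robot and the scene stay as the last step left them, time stands still between calls to the robot, and variables do not carry over. Pictures are saved under pics/ and viewed, at most 10 in all, crops included, and the job is handed in when it is done.

```bash
ls; mkdir -p pics
```

Run:
```python
from workcell import bot, cam, job
import cv2, numpy as np
o=bot.get_obs(); print(o['clock'],o['eef_pos'],o['tool_rot'],o['grip_width'],bot.pinch_z)
for n in ['top','scene']:
    cv2.imwrite(f'pics/{n}1.png',cam.camera(n)[:,:,::-1])
    c=cam.calibration(n); print(n,{k:np.round(v,4).tolist() for k,v in c.items()})
```

```text
pics
workcell.py
0.0 [0.19390879 0.46019954 0.23042316] [ 1.98080023e-01  9.80185323e-01 -9.97077578e-04 -2.05829396e-04] 0.08514072874522324 0.0187
top {'mtx': [[455.4705, 0.0, 324.8018], [0.0, 455.4705, 251.5235], [0.0, 0.0, 1.0]], 'R': [[-0.023, -0.9991, -0.0353], [-0.9957, 0.0261, -0.0892], [0.0901, 0.0331, -0.9954]], 't': [0.0239, 0.5525, 0.7958]}
scene {'mtx': [[464.0623, 0.0, 316.5934], [0.0, 464.0623, 240.9455], [0.0, 0.0, 1.0]], 'R': [[0.2529, 0.9675, -0.0038], [0.8084, -0.2134, -0.5485], [-0.5315, 0.1356, -0.8361]], 't': [-0.1441, -0.3825, 1.1766]}
```

View pics/top1.png

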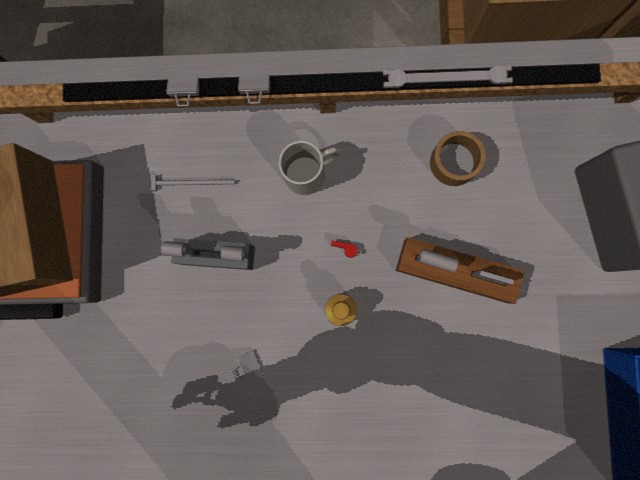

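View pics/scene1.png

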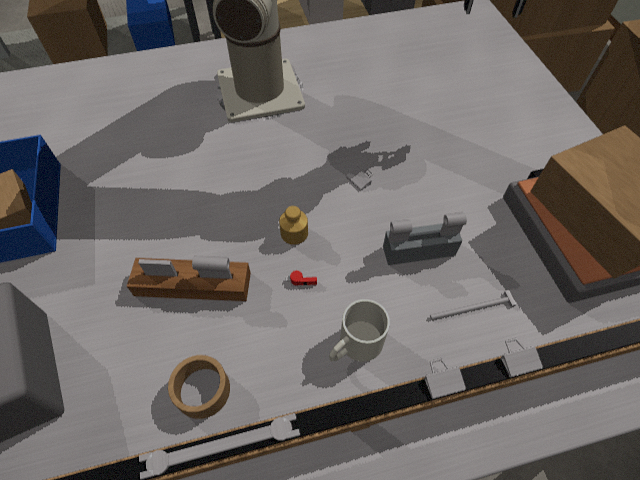

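The top view shows the rack near (460,270) with the leaf in its left slot (438,261), the spare plate at (493,278) and the jamb at (212,253). The scene view agrees. Next I enlarge both to pick corners.

Run:
```python
import cv2, numpy as np
t=cv2.imread('pics/top1.png'); s=cv2.imread('pics/scene1.png')
def c(im,x,y,w=133,h=75): return cv2.resize(im[y:y+h,x:x+w],(399,300) if 0 else (400,300),interpolation=cv2.INTER_CUBIC)
# crops 100x75 -> x4 ; 
A=cv2.resize(t[233:308,395:530],None,fx=2.96,fy=4,interpolation=2)
def k(im,x,y,w,h): return cv2.resize(im[y:y+h,x:x+w],(400,300),interpolation=cv2.INTER_CUBIC)
m=np.vstack([np.hstack([k(t,395,225,133,100),k(t,150,220,120,90)]),np.hstack([k(s,124,235,133,100),k(s,370,195,108,81)])])
cv2.imwrite('pics/crops.png',m)
```

```text
(no output)
```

View pics/crops.png

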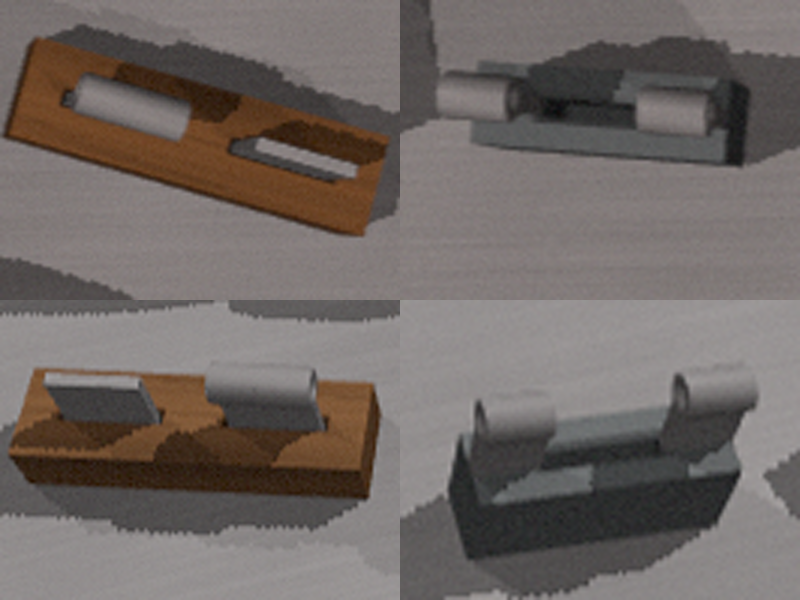

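The crops show the rack's top face corners in both views, with the leaf in the slot nearest the jamb, and the jamb's top face and knuckles. I fit the poses from these.

Create h.py:
```python
import numpy as np, cv2
from scipy.optimize import least_squares
from scipy.spatial.transform import Rotation as R
from workcell import bot, cam, job
def proj(c,X):
    return cv2.projectPoints(np.asarray(X,float),cv2.Rodrigues(c['R'])[0],np.asarray(c['t'],float),np.asarray(c['mtx']),None)[0][:,0]
def wproj(c,X):  # equidistant fisheye = cv2.fisheye with zero distortion
    return cv2.fisheye.projectPoints(np.asarray(X,float).reshape(-1,1,3),cv2.Rodrigues(np.array(c['R']))[0],np.asarray(c['t'],float),np.asarray(c['mtx']),np.zeros(4))[0][:,0]
def world(p,L):
    x,y,a=p; L=np.asarray(L,float); return np.c_[x+L[:,0]*np.cos(a)-L[:,1]*np.sin(a), y+L[:,0]*np.sin(a)+L[:,1]*np.cos(a), L[:,2]]
def fit(obs,p0):  # obs: list of (cam,projfn,local pts,pixels)
    f=lambda p: np.concatenate([(g(c,world(p,L))-np.array(q)).ravel() for c,g,L,q in obs])
    r=least_squares(f,p0,loss='soft_l1'); return r.x,np.round(f(r.x).reshape(-1,2),1).tolist()
```

Run:
```python
from h import *
T=cam.calibration('top');S=cam.calibration('scene')
def q(o,s,off,P): return [(o[0]+(u-off[0]+.5)/s-.5,o[1]+(v-off[1]+.5)/s-.5) for u,v in P]
r=[(1,1),(1,-1),(-1,-1),(-1,1)]
L=[(a*.03,b*.105,.04) for a,b in r]
qt=q((395,225),400/133,(0,0),[(37,38),(388,138),(362,235),(6,136)])
qs=q((124,235),400/133,(0,300),[(370,470),(10,455),(38,370),(378,384)])
p0=[.5,-.2,-.2]
for o in ([(T,proj,L,qt)],[(S,proj,L,qs)],[(T,proj,L,qt),(S,proj,L,qs)]):
    p,e=fit(o,p0);print('rack',p.round(4),e)
print('leaf',world(p,[(0,.05,.01),(0,.05,.082)]))
L=[(a*.022,b*.0675,.054) for a,b in r]
qt=q((150,220),400/120,(400,0),[(478,62),(733,82),(725,162),(472,146)])
# reorder: (+x,+y) left-up,(+x,-y) right-up,(-x,-y) right-low,(-x,+y) left-low
Ls=[(.022,-.0675,.054),(.022,.0675,.054),(-.022,-.0675,.054),(.022,-.0675,0),(.022,.0675,0)]
qs=q((370,195),400/108,(400,300),[(492,500),(740,472),(462,435),(470,557),(715,527)])
for o in ([(T,proj,L,qt)],[(S,proj,Ls,qs)],[(T,proj,L,qt),(S,proj,Ls,qs)]):
    p,e=fit(o,[.5,.25,0]);print('jamb',p.round(4),e)
o=bot.get_obs();print(cam.calibration('wrist'),o['eef_pos'])
print(R.from_quat(o['tool_rot']).as_matrix().round(3))
```

```text
rack [ 0.5131 -0.2257 -0.3057] [[-0.7, -0.2], [-0.0, -0.4], [0.1, 0.7], [0.6, -0.1]]
rack [ 0.5158 -0.223  -0.3022] [[-1.5, 0.2], [0.7, 0.5], [0.2, -0.1], [0.1, -0.4]]
rack [ 0.5141 -0.2246 -0.3044] [[-1.3, -0.7], [-0.7, -1.1], [-0.5, 0.1], [-0.1, -0.6], [-2.6, -0.3], [-0.2, -0.3], [-0.7, -0.8], [-0.9, -0.9]]
leaf [[ 0.52908907 -0.17693179  0.01      ]
 [ 0.52908907 -0.17693179  0.082     ]]
jamb [ 0.5521  0.2105 -0.0951] [[0.5, 0.2], [-0.2, -0.6], [-0.0, 0.5], [-0.2, -0.1]]
jamb [ 0.5528  0.2125 -0.1118] [[-2.8, 0.9], [1.5, -0.5], [-0.1, -1.1], [-0.5, 0.5], [1.0, -0.1]]
jamb [ 0.5524  0.2112 -0.0995] [[0.2, -0.1], [-0.6, -0.6], [-0.5, 0.5], [-0.6, -0.5], [-3.3, 1.3], [0.7, -0.9], [-0.9, -0.7], [-1.0, 0.8], [0.3, -0.5]]
{'mtx': array([[371.64829954,   0.        , 320.86368551],
       [  0.        , 371.64829954, 236.93593216],
       [  0.        ,   0.        ,   1.        ]]), 'R': array([[ 0.38834867,  0.9215096 , -0.00231668],
       [ 0.87771823, -0.36912568,  0.30554367],
       [ 0.28070628, -0.12069087, -0.95217525]]), 't': array([-0.49913371, -0.04020985,  0.38065919])} [0.19392123 0.46025048 0.2304859 ]
[[-0.922  0.388 -0.001]
 [ 0.388  0.922 -0.002]
 [ 0.    -0.002 -1.   ]]
```

Both poses pass the checks: residuals are about 1 px, and the leaf is 0.55 m out, within reach. I'll go over the leaf first.

Add to h.py:
```python
def to(pos,yaw):
    o=bot.get_obs(); r=R.from_quat(o['tool_rot']); y=np.array([np.cos(yaw),np.sin(yaw),0]); z=np.array([0,0,-1.])
    Rt=R.from_matrix(np.c_[np.cross(y,z),y,z]); print('t',round(o['clock'],2),'rv',(r.inv()*Rt).as_rotvec().round(4),'d',r.inv().apply(np.array(pos)-o['eef_pos']).round(4), 'F',np.round(o['ft_force'],1),'w',round(o['grip_width'],4))
```

Run:
```python
from h import *
to([.529,-.177,.17],-.304)
```

```text
t 0.1 rv [-1.600e-03  1.400e-03  1.476e+00] d [-0.5562 -0.457   0.0614] F [-0.4 -0.5  0.7] w 0.0853
```

Request:
{"name": "run_rows", "arguments": {
  "deltas": {"rows": [[0,0,1.476,-0.556,-0.457,0.03,0.085],[0,0,1.476,-0.556,-0.457,0.03,0.085],[0,0,1.476,-0.556,-0.457,0.03,0.085],[0,0,1.476,-0.556,-0.457,0.03,0.085],[0,0,1.476,-0.556,-0.457,0.03,0.085],[0,0,1.476,-0.556,-0.457,0.03,0.085],[0,0,1.476,-0.556,-0.457,0.03,0.085],[0,0,1.476,-0.556,-0.457,0.03,0.085],[0,0,1.476,-0.556,-0.457,0.061,0.085],[0,0,1.476,-0.556,-0.457,0.061,0.085]]}
}}

```text
clock: 1.35
eef_pos: [0.4844, -0.0923, 0.1876]
tool_rot: [0.806, 0.592, 0.0, -0.0]
ft_force: [1.5, 0.7, 0.6]
grip_width: 0.0848
grasp_force: 0.0
```

```bash
python3 -c "
from h import *
to([.529,-.177,.17],-.304)"
```

```text
t 1.35 rv [ 0.0001 -0.0003 -0.0005] d [-0.0675  0.0679  0.0176] F [1.5 0.7 0.6] w 0.0848
```

Request:
{"name": "run_rows", "arguments": {
  "deltas": {"rows": [[0,0,0,0,0,0,0.085],[0,0,0,0,0,0,0.085]]}
}}

```text
clock: 1.6
eef_pos: [0.483, -0.0901, 0.1874]
tool_rot: [0.806, 0.592, -0.001, -0.001]
ft_force: [-0.2, -0.6, -0.1]
grip_width: 0.085
grasp_force: 0.0
```

```bash
python3 -c "
from h import *
to([.529,-.177,.17],-.304)
cv2.imwrite('pics/w1.png',cam.camera('wrist')[:,:,::-1])
c=cam.calibration('wrist');np.savez('w1.npz',**c)
L=[(a,b,z) for z in(.04,) for a in(-.03,.03) for b in(-.105,.105)]+[(0,.02,.082),(0,.08,.082)]
print(wproj(c,world((.5141,-.2246,-.3044),L)).round(0).tolist())"
```

```text
t 1.6 rv [-0.0022 -0.0002 -0.0007] d [-0.0691  0.07    0.0172] F [-0.2 -0.6 -0.1] w 0.085
[[357.0, 421.0], [369.0, 237.0], [411.0, 418.0], [438.0, 237.0], [406.0, 351.0], [413.0, 285.0]]
```

View pics/w1.png

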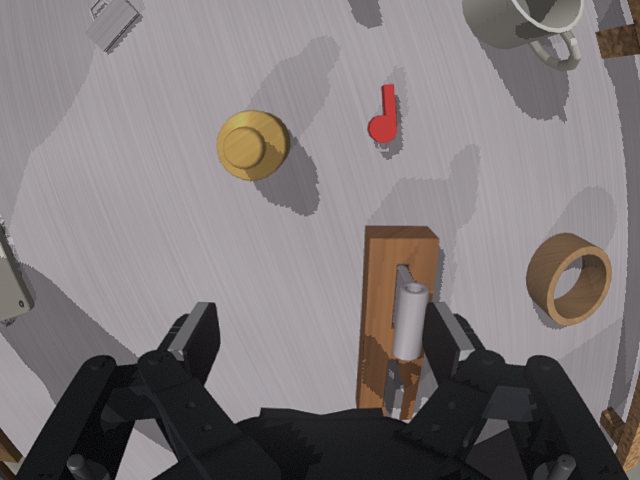

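The wrist view shows the knuckle from (414,287) to (409,355) and the rack's near corners at (366,230) and (438,237), within about 3 px of prediction. I move above the leaf and look closer.

Request:
{"name": "run_rows", "arguments": {
  "deltas": {"rows": [[0,0,0,-0.035,0.035,0.01,0.085],[0,0,0,-0.069,0.07,0.04,0.085],[0,0,0,-0.069,0.07,0.067,0.085],[0,0,0,-0.069,0.07,0.067,0.085],[0,0,0,-0.069,0.07,0.067,0.085]]}
}}

```text
clock: 2.28
eef_pos: [0.5304, -0.1758, 0.1225]
tool_rot: [0.805, 0.593, 0.0, 0.001]
ft_force: [0.7, -0.1, 0.6]
grip_width: 0.0852
grasp_force: 0.0
```

```bash
python3 -c "
from h import *
to([.529,-.177,.063],-.304)
im=cam.camera('wrist')[:,:,::-1]
c=cam.calibration('wrist');np.savez('w2.npz',**c)
L=[(a,b,z) for z in(.04,) for a in(-.03,.03) for b in(.105,)]+[(0,.02,.082),(0,.08,.082)]
P=wproj(c,world((.5141,-.2246,-.3044),L));print(P.round(1).tolist())
cv2.imwrite('pics/w2full.png',im)
cv2.imwrite('pics/w2.png',cv2.resize(im[160:430,140:500],None,fx=2.2,fy=2.2,interpolation=2))"
```

```text
t 2.27 rv [ 0.0014 -0.0001  0.0022] d [-0.0016 -0.001   0.0595] F [ 0.7 -0.1  0.6] w 0.0852
[[269.0, 162.5], [367.1, 162.6], [317.7, 321.4], [317.6, 219.7]]
```

View pics/w2.png

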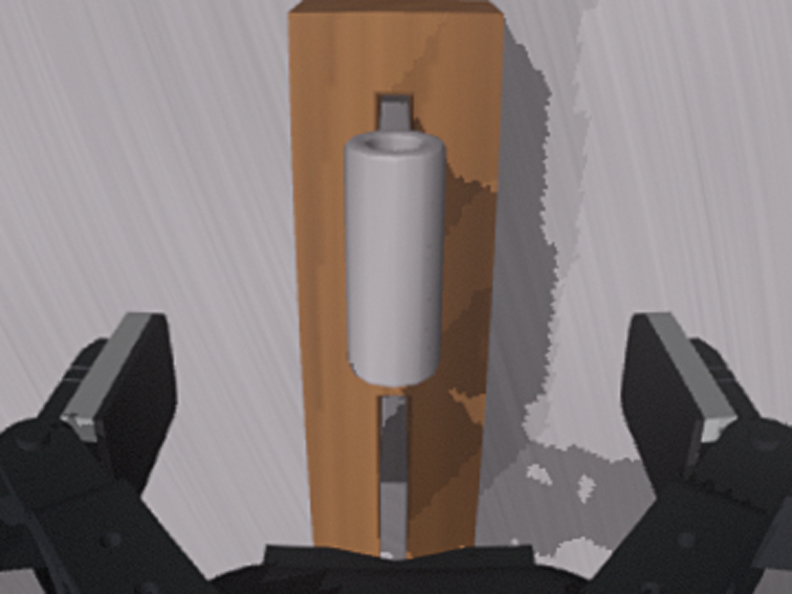

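```bash
python3 -c "
from h import *
c=np.load('w2.npz');o=bot.get_obs();r=R.from_quat(o['tool_rot'])
for z in(-.013,-.0187-.013,.03):
  for y in (-.0426,0,.0426): print(z,y,(wproj(c,[o['eef_pos']+r.apply([0,y,z])])[0]-[140,160])*2.2)
# knuckle fit: silhouettes
p0=np.array((.5141,-.2246,-.3044))
for sx,sy in((0,0),(.001,-.003),(0,-.003)):
  L=[(sx,.08+sy,.082),(sx,.08+sy,.094),(sx,.02+sy,.094),(sx-.012,.05+sy,.083),(sx+.012,.05+sy,.083)]
  print(sx,sy,((wproj(c,world(p0,L))-[140,160])*2.2).round(0).tolist())
"
```

```text
-0.013 -0.0426 [171.24369326 354.03976168]
-0.013 0 [396.75217003 358.76873683]
-0.013 0.0426 [622.34774688 353.93615318]
-0.0317 -0.0426 [145.19434315 409.05973737]
-0.0317 0 [396.70061588 416.72762935]
-0.0317 0.0426 [648.3255399  408.95929537]
0.03 -0.0426 [216.15734757 261.61763043]
0.03 0 [396.84441661 263.09850422]
0.03 0.0426 [577.5775063  261.52140678]
0 0 [[391.0, 131.0], [391.0, 146.0], [391.0, 380.0], [342.0, 251.0], [440.0, 251.0]]
0.001 -0.003 [[395.0, 144.0], [395.0, 159.0], [395.0, 390.0], [346.0, 262.0], [444.0, 263.0]]
0 -0.003 [[391.0, 144.0], [391.0, 159.0], [391.0, 390.0], [342.0, 262.0], [440.0, 263.0]]
```

```bash
python3 -c "
from h import *
to([.5293,-.1792,.063],-.304)"
```

```text
t 2.33 rv [ 0.0026 -0.      0.0021] d [-0.0035 -0.0006  0.0599] F [-0.9 -0.  -0.1] w 0.085
```

Request:
{"name": "run_rows", "arguments": {
  "deltas": {"rows": [[0,0,0.002,-0.0035,-0.0006,0.03,0.085],[0,0,0.002,-0.0035,-0.0006,0.062,0.085],[0,0,0.002,-0.0035,-0.0006,0.062,0.085],[0,0,0.002,-0.0035,-0.0006,0.062,0.05],[0,0,0.002,-0.0035,-0.0006,0.062,0.03],[0,0,0.002,-0.0035,-0.0006,0.062,0.026]]}
}}

```text
clock: 3.08
eef_pos: [0.5293, -0.1805, 0.0604]
tool_rot: [0.807, 0.591, 0.001, 0.001]
ft_force: [-0.2, -0.0, 0.8]
grip_width: 0.0315
grasp_force: 0.0
```

```bash
python3 -c "
from h import *
to([.5293,-.1792,.063],-.304)"
```

```text
t 3.08 rv [ 0.0024  0.0001 -0.0019] d [ 0.0012 -0.0003 -0.0026] F [-0.2 -0.   0.8] w 0.0315
```

Request:
{"name": "run_rows", "arguments": {
  "deltas": {"rows": [[0,0,0,0,0,0,0.022],[0,0,0,0,0,0,0.01],[0,0,0,0,0,0,0],[0,0,0,0,0,0,0],[0,0,0,0,0,0,0]]}
}}

```text
clock: 3.7
eef_pos: [0.529, -0.1804, 0.0601]
tool_rot: [0.807, 0.591, 0.001, 0.001]
ft_force: [-0.6, 0.3, 6.1]
grip_width: 0.0217
grasp_force: 58.8
```

```bash
python3 -c "
from h import *
to([.5293,-.1792,.18],-.304)"
```

```text
t 3.7 rv [ 0.0017 -0.0001 -0.0021] d [ 0.0013  0.0002 -0.1199] F [-0.6  0.3  6.1] w 0.0217
```

Request:
{"name": "run_rows", "arguments": {
  "deltas": {"rows": [[0,0,0,0,0,-0.01,0],[0,0,0,0,0,-0.03,0],[0,0,0,0,0,-0.06,0],[0,0,0,0,0,-0.12,0],[0,0,0,0,0,-0.12,0],[0,0,0,0,0,-0.12,0]]}
}}

```text
clock: 4.45
eef_pos: [0.5277, -0.18, 0.1785]
tool_rot: [0.807, 0.591, -0.0, -0.001]
ft_force: [-0.1, 0.1, -3.2]
grip_width: 0.0218
grasp_force: 59.6
```

```bash
python3 -c "
from h import *
to([.5524,.2112,.18],-.0995)
im=cam.camera('wrist')[:,:,::-1]
cv2.imwrite('pics/w3.png',im)"
```

```text
t 4.45 rv [-1.300e-03 -1.000e-04 -2.066e-01] d [ 0.3805 -0.0943 -0.0014] F [-0.1  0.1 -3.2] w 0.0218
```

View pics/w3.png

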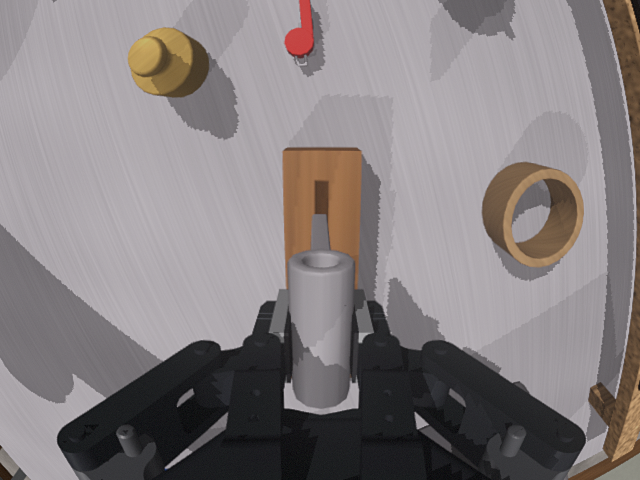

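The leaf is up and gripped squarely: the knuckle is at (321,260)–(321,405), the force reads its weight, and the rack slot is empty. Now over to the jamb.

Request:
{"name": "run_rows", "arguments": {
  "deltas": {"rows": [[0,0,-0.207,0.06,-0.015,-0.006,0],[0,0,-0.207,0.12,-0.03,-0.006,0],[0,0,-0.207,0.18,-0.045,-0.006,0],[0,0,-0.207,0.24,-0.06,-0.006,0],[0,0,-0.207,0.30,-0.075,-0.006,0],[0,0,-0.207,0.35,-0.087,-0.006,0],[0,0,-0.207,0.3805,-0.0943,-0.006,0],[0,0,-0.207,0.3805,-0.0943,-0.006,0],[0,0,-0.207,0.3805,-0.0943,-0.006,0],[0,0,-0.207,0.3805,-0.0943,-0.006,0]]}
}}

```text
clock: 5.75
eef_pos: [0.5527, 0.2097, 0.1842]
tool_rot: [0.742, 0.671, -0.001, -0.0]
ft_force: [-0.3, -0.1, -2.9]
grip_width: 0.0218
grasp_force: 59.6
```

```bash
python3 -c "
from h import *
to([.5524,.2112,.18],-.0995)
im=cam.camera('wrist')[:,:,::-1]
c=cam.calibration('wrist');o=bot.get_obs();np.savez('w4.npz',pos=o['eef_pos'],q=o['tool_rot'],**c)
cv2.imwrite('pics/w4.png',im)
L=[(a*.022,b*.0675,.054) for a in(-1,1) for b in (-1,1)]+[(0,b,.094) for b in (-.0675,-.0325,.0325,.0675)]
print(wproj(c,world((.5524,.2112,-.0995),L)).round(1).tolist())
r=R.from_quat(o['tool_rot'])
for b in(-.03,.03): print(wproj(c,[o['eef_pos']+r.apply([b,0,-.0219])]))
"
```

```text
t 5.75 rv [-0.0016  0.0011 -0.001 ] d [ 0.0015 -0.0004  0.0042] F [-0.3 -0.1 -2.9] w 0.0218
[[293.5, 301.8], [289.5, 134.5], [346.5, 301.8], [349.8, 134.4], [319.9, 327.2], [319.7, 284.2], [319.5, 191.3], [319.4, 136.4]]
[[320.3299439  392.64788907]]
[[320.21136337 262.60779876]]
```

View pics/w4.png

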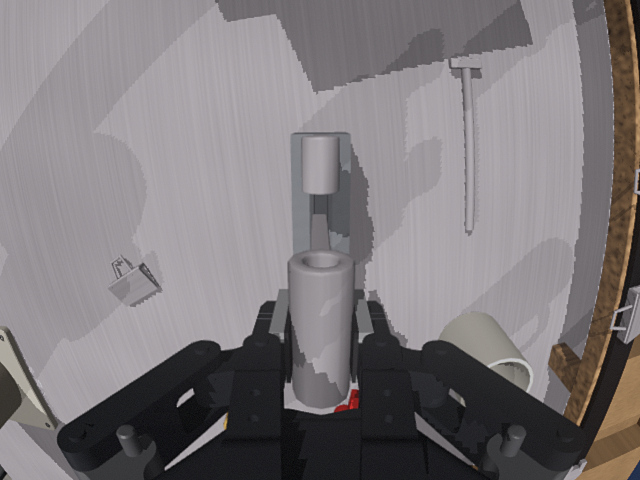

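The held knuckle lines up with the jamb knuckle: hole at (321,260), fixed knuckle x 302–339 and y 136–193, block corners (291,133) and (351,133). That is within about 1 px of the model. I lower until the plate is just above the slot mouth.

Request:
{"name": "run_rows", "arguments": {
  "deltas": {"rows": [[0,0,-0.001,0.001,0,0.03,0],[0,0,-0.001,0.001,0,0.06,0],[0,0,-0.001,0.001,0,0.07,0],[0,0,-0.001,0.001,0,0.07,0],[0,0,-0.001,0.001,0,0.07,0]]}
}}

```text
clock: 6.42
eef_pos: [0.5543, 0.2121, 0.1166]
tool_rot: [0.741, 0.671, 0.001, 0.0]
ft_force: [0.0, 1.1, -2.9]
grip_width: 0.0224
grasp_force: 59.5
```

```bash
python3 -c "
from h import *
to([.5524,.2112,.0725],-.0995)
c=cam.calibration('wrist');o=bot.get_obs()
im=cam.camera('wrist')[:,:,::-1]
np.savez('w5.npz',pos=o['eef_pos'],q=o['tool_rot'],**c)
cv2.imwrite('pics/w5full.png',im)
cv2.imwrite('pics/w5.png',cv2.resize(im[50:350,220:420],None,fx=2.0*1,fy=2.0,interpolation=2))
L=[(a*.022,.0675,.054) for a in(-1,1)]+[(0,b,.094) for b in (.0325,.0675)]+[(x,.05,.094) for x in (-.012,.012)]
print(wproj(c,world((.5524,.2112,-.0995),L)).round(1).tolist())
r=R.from_quat(o['tool_rot'])
for b,y in((-.03,0),(.03,0),(.02,.012),(.02,-.012)): print(wproj(c,[o['eef_pos']+r.apply([b,y,-.0219])]))
"
```

```text
t 6.42 rv [ 0.0024 -0.0012  0.001 ] d [-0.0012 -0.0019  0.0441] F [ 0.   1.1 -2.9] w 0.0224
[[277.1, 143.7], [357.0, 143.6], [316.5, 224.3], [316.4, 148.4], [289.9, 187.1], [343.0, 187.1]]
[[320.37790292 392.75009397]]
[[320.28429015 262.70398574]]
[[353.48110461 288.25215198]]
[[287.12247335 288.25570135]]
```

View pics/w5.png

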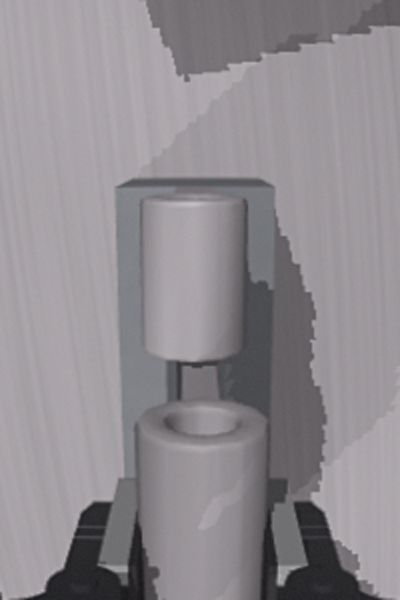

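Held knuckle centre x is 321.2 px (model 320.3) and fixed knuckle 317.3 (model 316.5). So the model is right relatively and the tool itself has wandered 2 mm. I check the along-hole fit and the steady pose.

Request:
{"name": "run_rows", "arguments": {
  "deltas": {"rows": [[0,0,0,0,0,0,0],[0,0,0,0,0,0,0]]}
}}

```text
clock: 6.72
eef_pos: [0.5535, 0.2122, 0.1157]
tool_rot: [0.741, 0.672, 0.001, 0.0]
ft_force: [-0.4, -0.3, -3.2]
grip_width: 0.0218
grasp_force: 59.5
```

```bash
python3 -c "
from h import *
c=np.load('w5.npz')
for s in(0,.001): print(((wproj(c,world((.5524,.2112,-.0995),[(0,.0325+s,.106),(0,.0675+s,.106),(0,.0675+s,.0945),(0,.0675+s,.054)]))-[220,50])*2)[:,1].round(1))
o=c['pos'];r=R.from_quat(c['q'])
print(((wproj(c,[o+r.apply([.03,0,z]) for z in(-.0219-.012,-.0219-.0065,-.0219,-.0219+.0065)])-[220,50])*2)[:,1].round(1))
to([.5524,.2112,.0725],-.0995)
"
```

```text
[363.7 201.  197.  186.6]
[359.2 196.1 192.5 183. ]
[453.1 439.8 425.4 412.3]
t 6.72 rv [ 0.001  -0.0005  0.0016] d [-0.0011 -0.001   0.0432] F [-0.4 -0.3 -3.2] w 0.0218
```

Request:
{"name": "run_rows", "arguments": {
  "deltas": {"rows": [[0,0,0.001,-0.0014,-0.001,0,0],[0,0,0.001,-0.0014,-0.001,0.006,0],[0,0,0.001,-0.0014,-0.001,0.012,0],[0,0,0.001,-0.0014,-0.001,0.018,0],[0,0,0.001,-0.0014,-0.001,0.018,0],[0,0,0.001,-0.0014,-0.001,0.018,0]]}
}}

```text
clock: 7.48
eef_pos: [0.552, 0.2107, 0.097]
tool_rot: [0.741, 0.671, -0.0, -0.0]
ft_force: [-0.2, -0.2, -3.1]
grip_width: 0.022
grasp_force: 59.6
```

```bash
python3 -c "
from h import *
for i in range(4):
  to([.5524,.2108,.0725],-.0995); cam.camera('wrist')
print(bot.get_obs()['ft_torque'])
"
```

```text
t 7.47 rv [-0.0003  0.      0.0005] d [0.0001 0.0004 0.0245] F [-0.2 -0.2 -3.1] w 0.022
t 7.53 rv [ 0.     -0.0001  0.0005] d [0.0001 0.0003 0.0246] F [ 0.8  0.3 -2.8] w 0.0217
t 7.58 rv [ 0.0001 -0.0001  0.0005] d [0.0001 0.0003 0.0247] F [ 0.8  0.5 -3.8] w 0.0223
t 7.62 rv [ 0.0003 -0.0002  0.0005] d [0.     0.0002 0.0248] F [ 0.6 -0.2 -3.1] w 0.0221
[-0.03051664  0.04952249  0.00691748]
```

Request:
{"name": "run_rows", "arguments": {
  "deltas": {"rows": [[0,0,0,0,0.0003,0.006,0],[0,0,0,0,0.0003,0.012,0],[0,0,0,0,0.0003,0.018,0],[0,0,0,0,0.0003,0.022,0],[0,0,0,0,0.0003,0.0247,0],[0,0,0,0,0.0003,0.0247,0],[0,0,0,0,0.0003,0.0247,0]]}
}}

```text
clock: 8.55
eef_pos: [0.5525, 0.2108, 0.0726]
tool_rot: [0.741, 0.671, 0.0, 0.0]
ft_force: [-0.4, 0.1, -2.9]
grip_width: 0.0222
grasp_force: 59.6
```

```bash
python3 -c "
from h import *
for i in range(3):
  to([.5524,.2108,.0721],-.0995); cam.camera('wrist')
c=cam.calibration('wrist');o=bot.get_obs();np.savez('w6.npz',pos=o['eef_pos'],q=o['tool_rot'],**c)
im=cam.camera('wrist')[:,:,::-1];cv2.imwrite('pics/w6f.png',im)
s=cam.camera('scene')[:,:,::-1];cv2.imwrite('pics/s6f.png',s)
cv2.imwrite('pics/w6.png',np.hstack([cv2.resize(im[130:430,230:410],None,fx=2,fy=2,interpolation=2),cv2.resize(s[180:280,370:440+0],(420,600),interpolation=2)]))
"
```

```text
t 8.55 rv [ 0.0004 -0.0002  0.0005] d [ 0.     -0.0001  0.0005] F [-0.4  0.1 -2.9] w 0.0222
t 8.6 rv [ 0.0005 -0.0002  0.0005] d [ 0.     -0.0002  0.0005] F [ 0.4 -0.5 -3.6] w 0.0218
t 8.65 rv [ 0.0005 -0.0003  0.0005] d [ 0.     -0.0001  0.0005] F [-0.3 -0.2 -2.6] w 0.0222
```

View pics/w6.png

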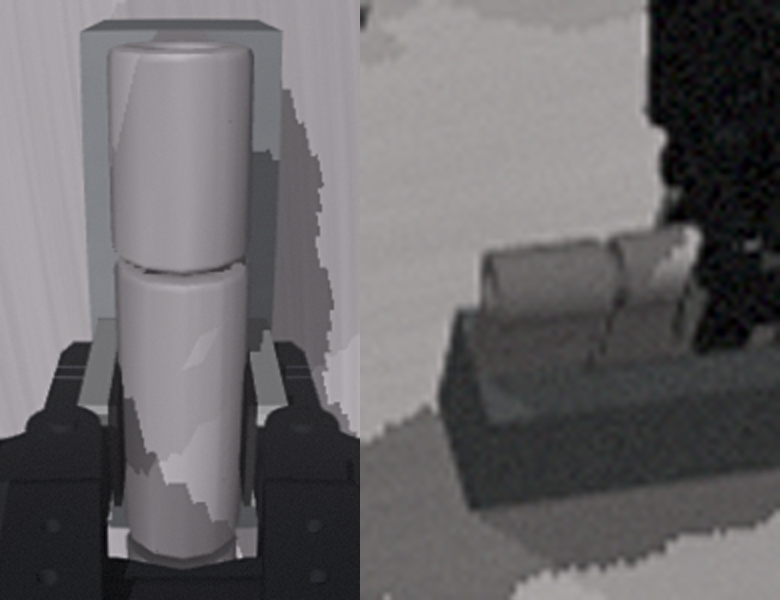

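The wrist crop shows the two knuckles nearly collinear at the gap (crop row ~265; fixed knuckle x 116–246, leaf 118–246). The scene crop shows a continuous top line. I do one sub-pixel check of sideways offset and height from the silhouettes.

Create m.py:
```python
from h import *
def meas(f,npz):
    im=cv2.GaussianBlur(cv2.imread(f,0).astype(float),(0,0),.7); c=np.load(npz); o=c['pos']; r=R.from_quat(c['q'])
    def edges(v):
        g=np.abs(np.gradient(im[int(v)])); out=[]
        for a,b in((281,297),(346,362)):
            k=a+np.argmax(g[a:b]); w=g[k-1:k+2]; out.append(k+(w[2]-w[0])/(2*(2*w[1]-w[0]-w[2])+1e-9))
        return out
    th=np.linspace(0,2*np.pi,361)
    def model(fn):  # dense cylinder silhouette -> col range at row
        P=np.vstack([wproj(c,fn(np.c_[.012*np.cos(th),np.full(361,b),.012*np.sin(th)])) for b in np.linspace(-1,1,81)])
        return lambda v:(P[abs(P[:,1]-v)<1.2][:,0].min(),P[abs(P[:,1]-v)<1.2][:,0].max())
    J=model(lambda X: world((.5524,.2112,-.0995),np.c_[X[:,0],.05+.0175*X[:,1],.094+X[:,2]]))
    H=model(lambda X: o+r.apply(np.c_[.0008+.03*X[:,1],X[:,0],-.0219+X[:,2]]))
    for n,m,rows in(('fixed',J,range(165,250,4)),('leaf',H,range(280,322,3))):
        E=np.array([edges(v) for v in rows]);M=np.array([m(v) for v in rows])
        print(n,'centre diff px',np.median((E.mean(1)-M.mean(1))).round(2),'width obs/model',np.median(np.diff(E)/np.diff(M)).round(4), 'spread',np.std(np.diff(E)/np.diff(M)).round(4))
meas('pics/w6f.png','w6.npz')
```

```bash
python3 m.py
```

```text
fixed centre diff px -0.67 width obs/model 0.9693 spread 0.0094
leaf centre diff px 1.57 width obs/model 1.0197 spread 0.0476
```

```bash
sed -i "s/range(280,322,3)/range(272,292,2)/; s/range(165,250,4)/range(200,250,4)/; s/^    for n,m,rows.*/&\n        pass/" m.py; sed -i "s/        print(n/        print(np.c_[list(rows),E,M].round(1))\n        print(n/" m.py; python3 m.py
```

```text
[[200.  286.  355.9 283.9 355.8]
 [204.  283.4 356.  284.  355.7]
 [208.  283.6 353.3 284.1 355.6]
 [212.  284.1 353.  284.2 355.5]
 [216.  284.  352.9 284.3 355.4]
 [220.  284.3 352.8 284.4 355.3]
 [224.  284.2 352.7 284.5 355.2]
 [228.  284.4 352.6 284.6 355.1]
 [232.  284.4 352.6 284.7 355. ]
 [236.  284.5 352.2 284.8 354.9]
 [240.  284.7 351.9 285.  354.7]
 [244.  284.7 351.7 285.1 354.6]
 [248.  284.9 352.  285.2 354.5]]
fixed centre diff px -1.37 width obs/model 0.9684 spread 0.0123
[[272.  286.7 352.7 286.3 354.2]
 [274.  286.7 352.6 286.3 354.1]
 [276.  286.8 352.7 286.4 354. ]
 [278.  286.9 352.7 286.5 354. ]
 [280.  286.9 352.4 286.6 353.9]
 [282.  286.9 352.2 286.6 353.8]
 [284.  287.  352.2 286.7 353.8]
 [286.  287.1 352.2 286.8 353.7]
 [288.  287.  352.  286.8 353.6]
 [290.  290.  352.4 286.9 353.5]]
leaf centre diff px -0.55 width obs/model 0.973 spread 0.011
```

```bash
python3 -c "
from h import *
im=cv2.imread('pics/w6f.png',0).astype(float)
p=im[:,316:325].mean(1).round(0).astype(int)
print('258:',p[258:284].tolist());print('395:',p[395:425].tolist())
c=np.load('w6.npz');o=c['pos'];r=R.from_quat(c['q'])
f=lambda b,z:wproj(c,world((.5524,.2112,-.0995),[(0,b,z)]))[0,1].round(1)
print('fixed',f(.0325,.106),f(.0325,.1005),f(-.0325,.106),f(-.0325,.1005))
for s in(0,.001): print('leaf',[wproj(c,[o+r.apply([s+b,0,-.0219-z])])[0,1].round(1) for b in(.03,-.03) for z in(.012,.0065)])
"
```

```text
258: [154, 153, 153, 154, 154, 153, 144, 125, 99, 91, 110, 125, 131, 135, 149, 166, 168, 163, 158, 154, 153, 153, 154, 154, 154, 154]
395: [111, 111, 111, 111, 111, 110, 111, 110, 110, 111, 111, 112, 111, 94, 66, 59, 63, 68, 68, 47, 31, 32, 31, 27, 25, 26, 29, 29, 31, 30]
fixed 267.4 261.1 414.7 405.6
leaf [np.float64(276.5), np.float64(269.8), np.float64(412.0), np.float64(402.9)]
leaf [np.float64(273.6), np.float64(267.1), np.float64(410.3), np.float64(401.2)]
```

The gap at the far knuckle is 7 px, about 2.4 mm, where 2.5 mm is ideal, so the leaf is centred along the hole. A last 0.5 mm trim, then hold and hand in.

Request:
{"name": "run_rows", "arguments": {
  "deltas": {"rows": [[0,0,0,0,-0.0003,0.0006,0],[0,0,0,0,-0.0003,0.0006,0],[0,0,0,0,-0.0003,0.0006,0],[0,0,0,0,-0.0003,0.0006,0],[0,0,0,0,-0.0003,0.0006,0],[0,0,0,0,-0.0003,0.0006,0]]}
}}

```text
clock: 9.55
eef_pos: [0.552, 0.2107, 0.0717]
tool_rot: [0.741, 0.671, -0.0, 0.0]
ft_force: [-0.4, 0.2, -3.6]
grip_width: 0.0217
grasp_force: 59.6
```

```bash
python3 -c "
from h import *
for i in range(3):
  to([.5524,.2108,.0721],-.0995); cam.camera('wrist')
c=cam.calibration('wrist');o=bot.get_obs();np.savez('w7.npz',pos=o['eef_pos'],q=o['tool_rot'],**c)
cv2.imwrite('pics/w7f.png',cam.camera('wrist')[:,:,::-1])
s=cam.camera('scene')[:,:,::-1];cv2.imwrite('pics/s7.png',cv2.resize(s[170:290,350:510],(800,600),interpolation=2))
from m import meas
meas('pics/w7f.png','w7.npz')" | grep -v '^ *\['
```

```text
t 9.55 rv [-0.      0.0001  0.0005] d [ 0.0001  0.0004 -0.0004] F [-0.4  0.2 -3.6] w 0.0217
t 9.6 rv [-0.      0.      0.0005] d [ 0.0001  0.0004 -0.0004] F [-0.3  0.1 -3.2] w 0.0221
t 9.65 rv [-0.     -0.      0.0005] d [ 0.0001  0.0004 -0.0004] F [ 0.5 -0.  -3.5] w 0.022
fixed centre diff px -1.37 width obs/model 0.9684 spread 0.0123
leaf centre diff px -0.55 width obs/model 0.973 spread 0.011
fixed centre diff px -1.38 width obs/model 0.9695 spread 0.0139
leaf centre diff px -0.54 width obs/model 0.9741 spread 0.0114
```

View pics/s7.png

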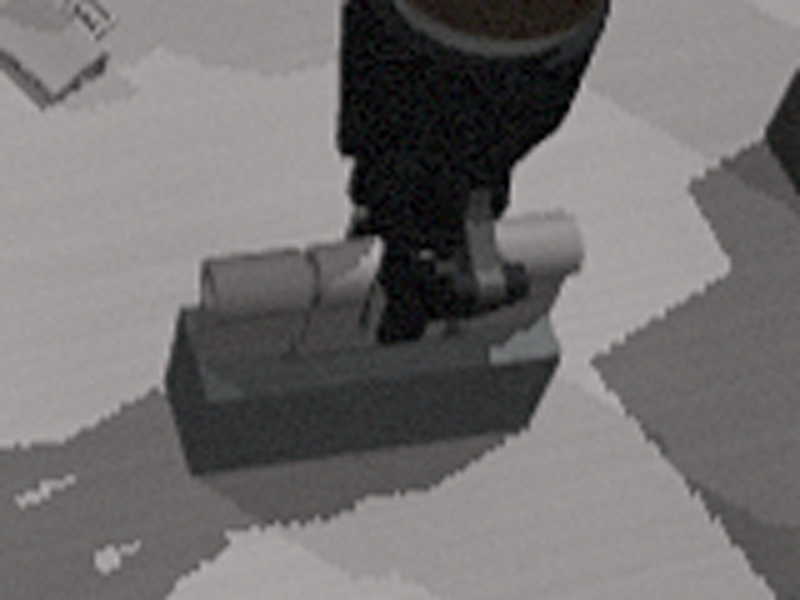

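The final scene view shows the three knuckles' top line straight: (205,260), then (315,247)–(375,238), then (580,212). The readings are steady, with force equal to the leaf's weight only. Handing in.

```bash
python3 -c "
from workcell import bot, cam, job
print(job.job_done())"
```

```text
the job is handed in; nothing more can be done
None
```

I handed in the job at about 10 s on the clock, with the leaf still gripped in the jamb slot, its knuckle between the two fixed ones and in line to within about 1 mm by camera; I did not see the judge's verdict.

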